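Tighten the wing nut in the coffee grinder's throat with the forked key

ROBOT

A 7-joint arm with a two-finger parallel gripper is mounted at the origin on a cart in front of the work surface, level with it; the furniture and walls round the work are solid. World frame = base frame: x ahead of the robot, y to its left, z up, the work surface at z = 0. Lengths are in mm, angles in rad, forces in N, time in s.
With the tool pointing down it reaches from about 425 to 1025 mm from the base axis. Payload 9.4 kg.
Tool frame: the origin (TCP) lies at the very end of the fingers, on their centre line; the grasp point (between the pads) lies grip_depth behind it (grip_depth is the distance from the TCP to the grasp point, in mm); x points along the fingers, y is the direction in which the jaws open and shut, and the axes are right-handed (so a half turn about x gives the same grasp; the last joint's range is limited). The gripper opens to 93 mm and grips with 3 to 60 N. Pads are 15 mm wide; open, the fingers measure 128 mm over their backs; the gripper's body (75 mm by 188 mm) begins 65 mm behind the grasp point.
Start: joints at [1.152, 0.599, -0.003, 1.599, 0.002, 0.943, -0.08], TCP at [242.998, -683.064, 218.618] pointing down, gripper open.
Joint ranges: [-2.57, 2.57], [-0.35, 1.97], [-1.29, 1.29], [0.11, 2.56], [-1.05, 4.19], [0.11, 1.86], [-2.63, 2.63]. Speed limits (rad/s): [2.22, 2.22, 3.01, 3.01, 3.14, 3.14, 3.14].

INTERFACE

Orientations are given as [roll, pitch, yaw] about the fixed x, y, z axes, in that order (R = Rz(yaw) Ry(pitch) Rx(roll)).
In Python, from workcell import observe, camera, close_job, grip_depth gives the robot as it stands. The module is installed in compiled form; this text tells all that it offers.
- The arm moves only by the tool apply_moves, never from a script. Its argument "series" is a list of rows, each a list of 7 numbers: the shift along the tool's x, y, z in m, then the turn, a rotation vector about the tool's x, y, z in degrees, then the closure, from -1 (fully open) to 1 (shut). In form: [[x, y, z, wx, wy, wz, jaw], ...]. A call has 1 to 8 rows; each row is the pose to reach, as a shift and turn from the pose commanded when the call began, along the tool's axes at that moment; what a row does not reach only later rows make up. A row lasts 1/8 s, in which the tool goes at most 62.5 mm and 10.7 degrees, less where a joint would pass 70% of its speed; a pose out of reach is approached as far as the arm can. A call with a gripper value outside its range is refused whole. The fingers move at their own pace and stop on an object; "force" is the grip in N (left out, the last holds). Time passes only in rows, so rows that repeat a pose let the fingers close. It gives the time, the measured TCP pose, the force and the opening at its end, in the units of the state.
- observe(): the state, without advancing time (a new reading comes with each control period).
- camera(name): name is "side" or "top" or "wrist"; returns a dict with "color" (420x560x3 uint8, red, green, blue), "mtx" (3x3 intrinsics, pixels), "T" (4x4, takes a point from camera to world coordinates). Camera axes: x right, y up, looking along -z (the intrinsics and any distortion apply to the point x, -y, -z); pixel columns grow to the right and rows downward; lengths in mm; the calibration is good to about 2 mm. The wrist camera is an equidistant fisheye: a pixel r from the principal point sees the ray r / f radians off the axis. A picture is of the moment at which its call begins. There is no depth.
- close_job(): hands the job in, once; it reports no verdict.
The state is a dict: "time_s": time; "q": joint angles; "dq": joint speeds; "joint_efforts": joint torques, N m; "eef_pos": TCP position; "tool_rot": TCP orientation; "wrist_force": force on the tool from outside, world axes, zero at the start; "moment": the same for the moment, N m; "width": opening from 0.0 (shut) to 1.0 (fully open).
Only numpy, scipy, OpenCV 4.12 (cv2) and the standard library are available. Lean on these libraries where they do the work, as an engineer would, in place of code of your own. Each camera call takes 0.05 s, during which the arm holds its last target.

TASK

The coffee grinder has its bean hopper off, and the wing nut at the bottom of its deep round throat is loose. Take the longer-handled T-key, the one with the forked foot, from the tray, lower it upright into the throat until its fork stands over the wing nut, turn it clockwise (seen from above) until the nut stops, then let go and leave the key standing in the throat. Turn the nut only with this key, keep the fingers off the nut, and leave the other key standing where it is.

Things in the scene. Friction and masses are not known exactly. Their poses are not given: they have to be found in the camera images.
- fork_key_centre (a point): Mid-height of the forked key: upright, loose on the tray, 156 tall (all in mm), 0.22 kg. Handle: dark wooden bar along its x, 84 long, 14 wide (grip across this), 16 high, centre 70 above this point. Shank 13 dia; disc 44 dia, 42-48 below. Under it two plates 34 long, 6 thick, 30 deep beside a 20 wide slot along x, open below and at its ends; lower edge 78 below this point. May stand left or right of the other key.
- throat (a point): Centre of the throat's mouth in the plane of the grinder's top, z 130 (all in mm). Grinder: fixed grey block 150 x 140, spout on its front (-x), dial on its left (+y); x of this point runs front to back. Throat: 60 dia, 98 deep, flat floor; collar of 64 bore 6 high round it. On its floor, on the axis: wing 36 long, 6 thick, 20 high. Forked key on the floor: its mid-height is 20 below this point.
- wing_nut (a joint): Angle of the wing nut about the throat's axis, rad. At 0 the wing lies along the grinder's x; grows clockwise from above to the stop at 0.9. Starts at 0 to 0.15; stays where left; needs 0.1 N m. Lower the key with its handle parallel to the wing. The slot has about 0.4 rad play before its plates drive the wing: at the stop the handle is about 1.3 rad clockwise of the grinder's x.
- plug_key_centre (a point): Mid-height of the other key, not wanted: also 156 mm tall and loose on the tray, but its handle is only 50 mm long and its foot is a solid round plug, 34 mm in diameter. (Mind the fixed tea jar, 0.45 m tall, between tray and grinder, x over 0.44 m, y -0.24 to -0.02 m: carry the key round its front.)

How it is judged:
By the outcome, as a careful person would: the job done as asked, in the order asked, and still so for the second after the job is handed in, with the robot touching nothing.
It also fails if it takes over 51 s, if anything falls off the work surface, if the arm or the gripper's body presses on something with over 40 N, if the wrist force passes 120 N, or if a joint passes its speed limit or range.

## Working session

There is one attempt and no reset: what is moved stays moved. The work goes in short steps, Python scripts to look and compute and a tool call to move; the robot and the scene stay as the last step left them, time stands still between calls to the robot, and variables do not carry over. Pictures are saved under pics/ and viewed, and the job is handed in when it is done.

Besides the shell and the picture viewer there is one more tool, called after "Emit:" by a JSON object that holds its "fn" and its "kwargs", one argument or row to a line. apply_moves: Moves the arm, as the interface text tells. Its arguments: {"type":"object","properties":{"series":{"type":"array","items":{"type":"array","items":{"type":"number"}}},"force":{"type":"number"}},"required":["series"]}

```bash
mkdir -p pics; python3 - <<'E'
from workcell import observe, camera, grip_depth
import cv2, numpy as np
print(grip_depth, observe())
for n in ["side","top","wrist"]:
    c=camera(n); cv2.imwrite(f"pics/{n}0.png",c["color"][:,:,::-1]); np.savez(f"pics/{n}0.npz",mtx=c["mtx"],T=c["T"])
    print(n,c["mtx"].round(1).tolist(),c["T"].round(3).tolist(),[k for k in c])
E
```

```text
18.8 {'time_s': 0.0, 'q': array([ 1.15228153,  0.60013023, -0.00253126,  1.60013594,  0.00180905,
        0.94292023, -0.07980937]), 'dq': array([-4.46760691e-04, -3.36325390e-05, -7.22272354e-05, -3.41359147e-04,
        4.58777321e-04,  1.59440013e-04,  1.18985645e-03]), 'joint_efforts': array([-2.64219983e-03, -7.65063787e+01,  1.49638530e+00, -2.52346587e+01,
       -5.24002046e-02,  1.68110908e-02,  1.48840650e-04]), 'eef_pos': array([ 242.82212041, -682.59408875,  217.75430963]), 'tool_rot': array([-1.47037875,  1.56920448,  2.01307326]), 'wrist_force': array([ 0.73295275, -0.39331919, -0.12243441]), 'moment': array([-0.00170185, -0.03103136,  0.05371519]), 'width': 1.0000573888326951}
side [[396.6, 0.0, 280.3], [0.0, 396.6, 207.7], [0.0, 0.0, 1.0]] [[-0.998, 0.058, -0.036, 452.011], [-0.065, -0.672, 0.737, 612.431], [0.018, 0.738, 0.675, 705.435], [0.0, 0.0, 0.0, 1.0]] ['color', 'mtx', 'T']
top [[477.7, 0.0, 273.8], [0.0, 477.7, 206.9], [0.0, 0.0, 1.0]] [[0.021, 0.993, -0.113, 357.235], [-1.0, 0.023, 0.02, -36.277], [0.022, 0.112, 0.993, 1495.434], [0.0, 0.0, 0.0, 1.0]] ['color', 'mtx', 'T']
wrist [[325.2, 0.0, 278.3], [0.0, 325.2, 211.5], [0.0, 0.0, 1.0]] [[0.336, 0.903, 0.269, 317.325], [-0.942, 0.322, 0.095, -654.63], [-0.001, -0.285, 0.958, 383.418], [0.0, 0.0, 0.0, 1.0]] ['color', 'mtx', 'T']
```

View pics/side0.png

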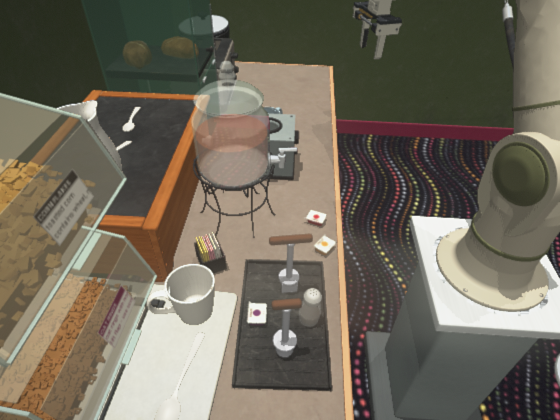

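View pics/top0.png

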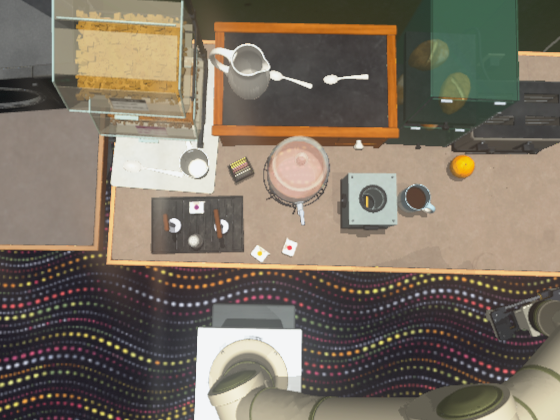

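View pics/wrist0.png

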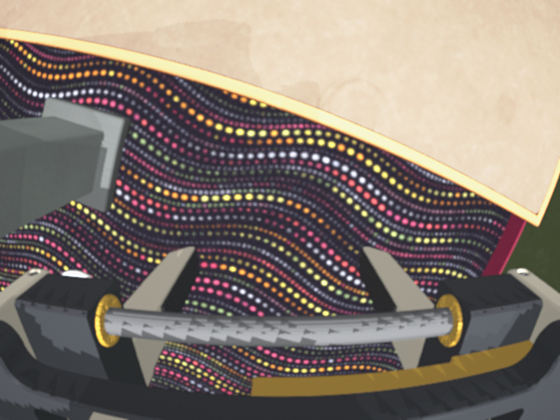

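```bash
python3 - <<'E'
import cv2, numpy as np
t=cv2.imread("pics/top0.png"); s=cv2.imread("pics/side0.png")
a=cv2.resize(t[185:255,140:250],None,fx=7,fy=7,interpolation=cv2.INTER_CUBIC)
cv2.imwrite("pics/c1.png",a)
cv2.imwrite("pics/c2.png",cv2.resize(t[160:245,325:440],None,fx=6.9,fy=6.9,interpolation=cv2.INTER_CUBIC))
cv2.imwrite("pics/c3.png",cv2.resize(s[225:365,230:340],None,fx=4,fy=4,interpolation=cv2.INTER_CUBIC))
cv2.imwrite("pics/c4.png",cv2.resize(s[95:185,190:310],None,fx=6,fy=6,interpolation=cv2.INTER_CUBIC))
E
```

```text
(no output)
```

View pics/c1.png

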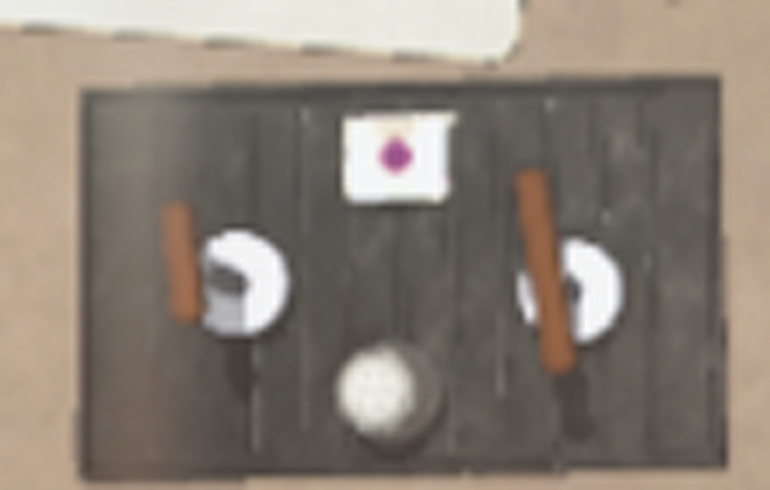

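View pics/c2.png

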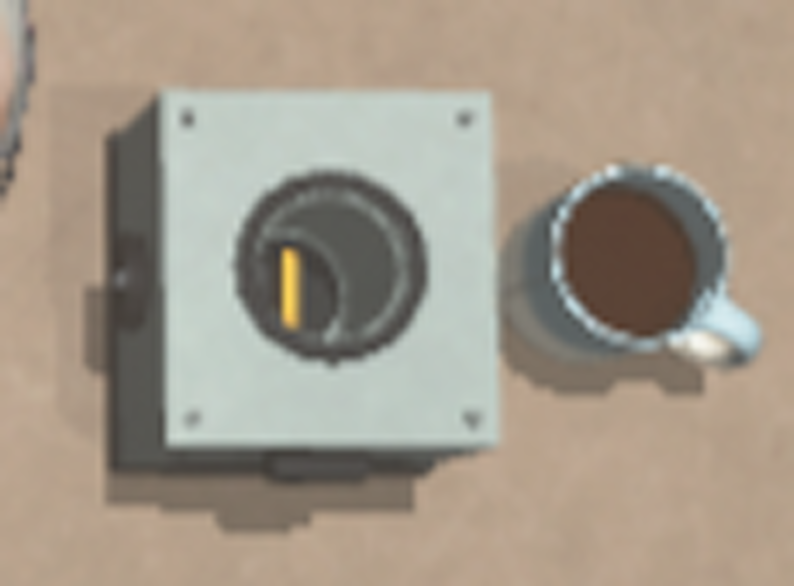

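View pics/c3.png

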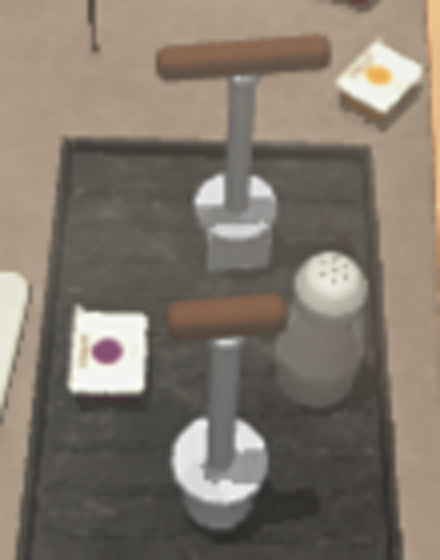

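View pics/c4.png

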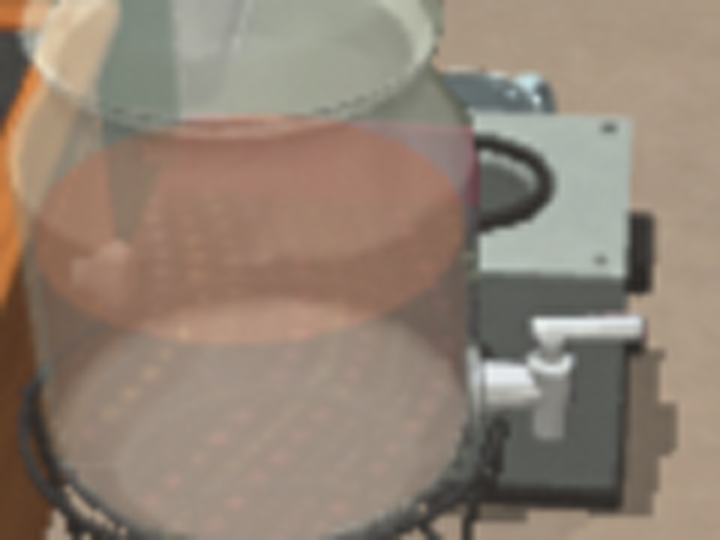

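```bash
cat > h.py <<'E'
import numpy as np, cv2
from scipy.spatial.transform import Rotation as Ro
from scipy.optimize import least_squares
def load(n):
    d=np.load(f"pics/{n}.npz"); return d["mtx"],d["T"]
def proj(P,M,T,fish=False):
    P=np.atleast_2d(P).astype(float); c=(P-T[:3,3])@T[:3,:3]
    x,y,z=c[:,0],-c[:,1],-c[:,2]
    if fish:
        r=np.hypot(x,y); th=np.arctan2(r,z); s=th/np.maximum(r,1e-9)
        u,v=x*s,y*s
    else: u,v=x/z,y/z
    return np.c_[M[0,0]*u+M[0,2],M[1,1]*v+M[1,2]]
def back(px,z,M,T,fish=False):
    "pixel -> world on plane z"
    px=np.atleast_2d(px).astype(float); u=(px[:,0]-M[0,2])/M[0,0]; v=(px[:,1]-M[1,2])/M[1,1]
    if fish:
        r=np.hypot(u,v); d=np.c_[np.sin(r)*u/np.maximum(r,1e-9),-np.sin(r)*v/np.maximum(r,1e-9),-np.cos(r)]
    else: d=np.c_[u,-v,-np.ones(len(u))]
    d=d@T[:3,:3].T; return T[:3,3]+d*((z-T[2,3])/d[:,2])[:,None]
def rot(o): return Ro.from_euler('xyz',o).as_matrix()
E
python3 - <<'E'
from h import *
from workcell import observe
s=observe(); R=rot(s['tool_rot']); print(R.round(3))
Mt,Tt=load("top0");Ms,Ts=load("side0");Mw,Tw=load("wrist0")
print("cam in tool",(R.T@(Tw[:3,3]-s['eef_pos'])).round(1),(R.T@Tw[:3,:3]).round(3).tolist())
f=lambda p:(140+p[0]/7-.5+.5/7,185+p[1]/7)
print("handle top", back([f((532,172)),f((560,372)),f((546,272))],156,Mt,Tt).round(1))
g=lambda p:(230+p[0]/4,225+p[1]/4)
print("handle side",back([g((160,64)),g((328,52))],150,Ms,Ts).round(1))
print("disc top",back([f((571,290))],36,Mt,Tt).round(1), "side",back([g((235,206))],36,Ms,Ts).round(1))
k=lambda p:(325+p[0]/6.9,160+p[1]/6.9)
print("plate corners",back([k((163,92)),k((493,92)),k((498,443)),k((167,446))],130,Mt,Tt).round(1))
print("collar",back([k((332,266))],136,Mt,Tt).round(1))
print("wing",back([k((291,250)),k((290,328))],52,Mt,Tt).round(1))
print("jar rim ",back([(265,170),(329,170),(297,137),(297,205)],450,Mt,Tt).round(1))
print("jar base",back([(265,185),(329,185),(301,205),(301,220)],150,Mt,Tt).round(1))
print("mug",back([k((630,170)),k((630,345)),k((555,250))],100,Mt,Tt).round(1))
print("tray",back([f((80,90)),f((718,80)),f((725,465)),f((80,478))],5,Mt,Tt).round(1))
print("shaker",back([f((375,390))],80,Mt,Tt).round(1), "plug",back([f((182,262))],156,Mt,Tt).round(1))
E
```

```text
[[-0.001  0.335 -0.942]
 [ 0.001 -0.942 -0.335]
 [-1.    -0.001  0.   ]]
cam in tool [-165.5   -1.7  -79.6] [[-0.001, 0.285, -0.959], [1.0, -0.0, -0.001], [-0.001, -0.959, -0.285]]
handle top [[497.9 100.5 156. ]
 [417.9  86.6 156. ]
 [457.8  93.5 156. ]]
handle side [[495.2 100.7 150. ]
 [415.5  86.2 150. ]]
disc top [[459.2  94.   36. ]] side [[456.2  93.4  36. ]]
plate corners [[ 615.6 -279.5  130. ]
 [ 619.  -419.5  130. ]
 [ 470.3 -420.4  130. ]
 [ 465.9 -281.6  130. ]]
collar [[ 542.4 -349.5  136. ]]
wing [[ 560.6 -350.6   52. ]
 [ 525.7 -350.1   52. ]]
jar rim  [[ 557.9  -36.   450. ]
 [ 561.5 -178.6  450. ]
 [ 634.8 -106.1  450. ]
 [ 481.3 -108.4  450. ]]
jar base [[ 572.1  -36.9  150. ]
 [ 576.6 -219.7  150. ]
 [ 517.2 -140.5  150. ]
 [ 474.4 -141.1  150. ]]
mug [[ 592.1 -487.1  100. ]
 [ 516.2 -486.1  100. ]
 [ 556.5 -454.2  100. ]]
tray [[546.  318.7   5. ]
 [557.2  34.    5. ]
 [385.1  26.1   5. ]
 [373.4 310.1   5. ]]
shaker [[412.1 171.   80. ]] plug [[458.5 238.7 156. ]]
```

```bash
cat > plan.py <<'E'
import sys
from h import *
from workcell import observe
# usage plan.py x y z psi ; psi = direction of tool -z (camera side), tool kept pointing down
def down(psi):
    zt=-np.array([np.cos(psi),np.sin(psi),0]); xt=np.array([0,0,-1.]); return np.c_[xt,np.cross(zt,xt),zt]
if __name__=="__main__":
    s=observe(); R=rot(s['tool_rot']); p=np.array(s['eef_pos'])
    print("t",round(s['time_s'],2),"p",p.round(1),"psi",round(np.arctan2(-R[1,2],-R[0,2]),4),"tilt",(R[:2,0]).round(4),"q",s['q'].round(2),"F",s['wrist_force'].round(1),"w",round(s['width']*93,1))
    for a in sys.argv[1:]:
        x,y,z,psi=map(float,a.split(','))
        print(a,"shift m",(R.T@(np.array([x,y,z])-p)/1000).round(4),"rot deg",np.degrees(Ro.from_matrix(R.T@down(psi)).as_rotvec()).round(2))
E
python3 plan.py 440,-350,420,0.173 430,-130,420,0.173
```

```text
t 0.15 p [ 242.9 -682.7  218. ] psi 0.3419 tilt [-0.0005  0.0011] q [ 1.15  0.6  -0.    1.6   0.    0.94 -0.08] F [0.  0.2 0.2] w 93.3
440,-350,420,0.173 shift m [-0.2018 -0.2476 -0.2973] rot deg [9.68 0.01 0.07]
430,-130,420,0.173 shift m [-0.2015 -0.4582 -0.3616] rot deg [9.68 0.01 0.07]
```

Emit:
{"fn": "apply_moves", "kwargs": {
  "series": [
    [-0.2018,-0.2476,-0.2973,9.7,0,0,-1],
    [-0.2018,-0.2476,-0.2973,9.7,0,0,-1],
    [-0.2018,-0.2476,-0.2973,9.7,0,0,-1],
    [-0.2018,-0.2476,-0.2973,9.7,0,0,-1],
    [-0.2018,-0.2476,-0.2973,9.7,0,0,-1],
    [-0.2018,-0.2476,-0.2973,9.7,0,0,-1],
    [-0.2018,-0.2476,-0.2973,9.7,0,0,-1],
    [-0.2018,-0.2476,-0.2973,9.7,0,0,-1]
  ]
}}

```text
time_s: 1.15
eef_pos: [443.3, -346.3, 422.6]
tool_rot: [2.79, 1.567, -0.172]
wrist_force: [-0.8, -0.4, -0.0]
width: 1.001
```

```bash
python3 plan.py 435,-130,420,0.173 445,90,350,0.173; python3 - <<'E'
from workcell import camera
import cv2, numpy as np
c=camera("wrist"); cv2.imwrite("pics/w1.png",c["color"][:,:,::-1]); np.savez("pics/w1.npz",mtx=c["mtx"],T=c["T"])
E
```

```text
t 1.15 p [ 443.3 -346.3  422.6] psi 0.1798 tilt [ 0.0041 -0.0007] q [ 0.59  0.22 -0.03  1.7   0.01  1.22 -0.84] F [-0.8 -0.4 -0. ] w 93.1
435,-130,420,0.173 shift m [ 0.0024 -0.2143 -0.0305] rot deg [ 0.39 -0.22 -0.08]
445,90,350,0.173 shift m [ 0.0723 -0.4291 -0.0794] rot deg [ 0.39 -0.22 -0.08]
```

View pics/w1.png

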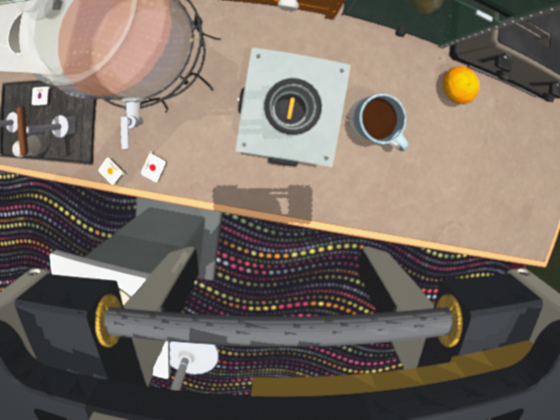

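Emit:
{"fn": "apply_moves", "kwargs": {
  "series": [
    [0.001,-0.06,-0.009,0.1,-0.1,0,-1],
    [0.002,-0.12,-0.018,0.3,-0.2,0,-1],
    [0.003,-0.18,-0.027,0.4,-0.2,0,-1],
    [0.003,-0.24,-0.035,0.4,-0.2,0,-1],
    [0.003,-0.3,-0.047,0.4,-0.2,0,-1],
    [0.003,-0.36,-0.063,0.4,-0.2,0,-1],
    [0.025,-0.41,-0.075,0.4,-0.2,0,-1],
    [0.072,-0.429,-0.08,0.4,-0.2,0,-1]
  ]
}}

```text
time_s: 2.2
eef_pos: [446.2, 87.9, 348.2]
tool_rot: [-0.976, 1.57, 2.333]
wrist_force: [1.1, 0.2, -1.1]
width: 1.001
```

```bash
python3 plan.py 457.5,93.5,250,0.173; python3 - <<'E'
from workcell import camera
import cv2, numpy as np
c=camera("wrist"); cv2.imwrite("pics/w2.png",c["color"][:,:,::-1]); np.savez("pics/w2.npz",mtx=c["mtx"],T=c["T"])
E
```

```text
t 2.2 p [446.2  87.9 348.2] psi 0.1667 tilt [-0.0005  0.0005] q [ 0.03  0.14 -0.4   2.    0.06  1.01 -1.8 ] F [ 1.1  0.2 -1.1] w 93.1
457.5,93.5,250,0.173 shift m [ 0.0982 -0.0036 -0.0121] rot deg [-0.36  0.02  0.04]
```

View pics/w2.png

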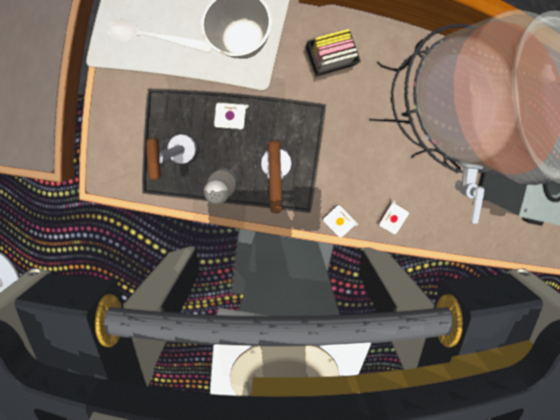

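```bash
python3 - <<'E'
from h import *
a=cv2.imread("pics/w2.png"); b=cv2.imread("pics/w1.png")
A=cv2.resize(a[130:220,220:340],None,fx=6,fy=6,interpolation=cv2.INTER_CUBIC)
cv2.imwrite("pics/c5.png",A)
cv2.imwrite("pics/c6.png",cv2.resize(b[40:175,225:360],None,fx=5,fy=4.4,interpolation=cv2.INTER_CUBIC)[:, :])
hsv=cv2.cvtColor(a[130:220,220:340],cv2.COLOR_BGR2HSV)
m=((hsv[...,0]<14)&(hsv[...,1]>100)&(hsv[...,2]>40)).astype(np.uint8)
n,l,st,ce=cv2.connectedComponentsWithStats(m); print(st,ce)
E
```

```text
[[    0     0   120    90 10007]
 [   48    10    14    73   793]] [[59.89227541 44.28020386]
 [54.54981084 47.27364439]]
```

View pics/c5.png

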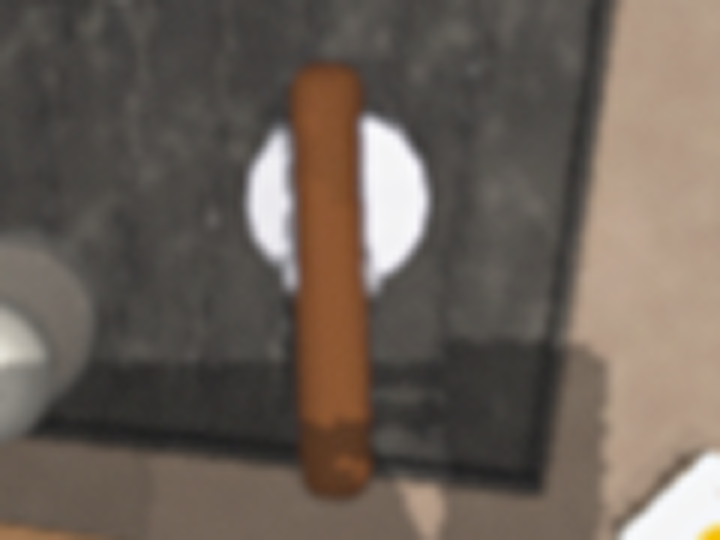

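View pics/c6.png

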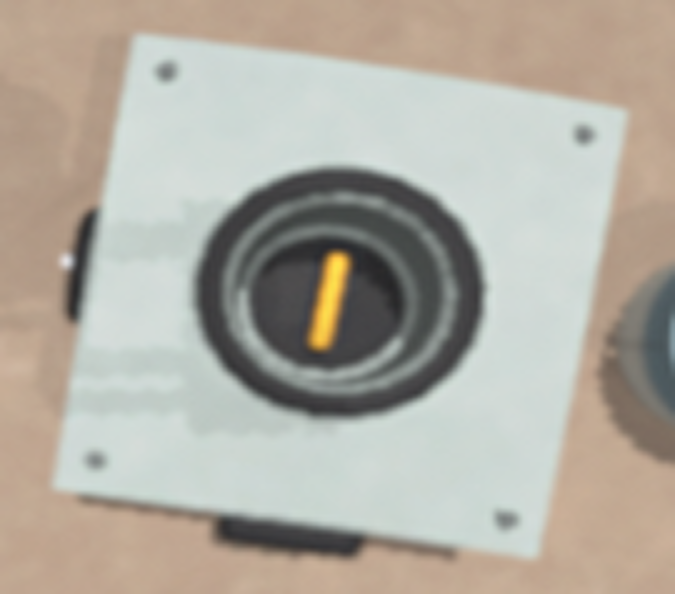

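```bash
python3 - <<'E'
from h import *
M,T=load("w2"); print("cam",T[:3,3])
f=lambda p:(220+p[0]/6-.42,130+p[1]/6-.42)
for z in(156,160):
  e=back([f((328,64)),f((337,496))],z,M,T,True); d=e[0]-e[1]; print(z,e.round(1),e.mean(0).round(1),np.hypot(*d[:2]).round(1),np.arctan2(d[1],d[0]).round(4))
print("edges", back([f((294,150)),f((360,150)),f((301,420)),f((371,420))],156,M,T,True).round(1))
print("disc",back([f((246,200)),f((430,200)),f((338,106)),f((338,294))],40,M,T,True).round(1))
M,T=load("w1")
g=lambda p:(225+p[0]/5-.4,40+p[1]/4.4-.4)
c=back([g(p) for p in((135,35),(628,106),(537,556),(53,487))],130,M,T,True); print("corners",c.round(1),c.mean(0).round(1))
for i,j in((0,3),(1,2)): d=c[i]-c[j]; print(np.arctan2(d[1],d[0]).round(4),np.hypot(*d[:2]).round(1))
for i,j in((0,1),(3,2)): d=c[i]-c[j]; print((np.arctan2(d[1],d[0])-np.pi/2).round(4),np.hypot(*d[:2]).round(1))
w=back([g(p) for p in((339,252),(319,349))],52,M,T,True); d=w[0]-w[1]; print("wing",w.round(1),w.mean(0).round(1),np.arctan2(d[1],d[0]).round(4),np.hypot(*d[:2]).round(1))
print("collar",back([g(p) for p in((196,290),(485,290),(340,166),(340,416))],136,M,T,True).round(1))
print("floor",back([g(p) for p in((247,290),(407,290),(325,230),(325,376))],32,M,T,True).round(1))
E
```

```text
cam [524.16504738 102.65975233 513.75011962]
156 [[498.6 102.8 156. ]
 [417.8  87.6 156. ]] [458.2  95.2 156. ] 82.2 0.1856
160 [[498.9 102.8 160. ]
 [419.   87.8 160. ]] [459.   95.3 160. ] 81.3 0.1856
edges [[481.9 106.3 156. ]
 [483.9  94.4 156. ]
 [431.5  96.8 156. ]
 [433.7  83.7 156. ]]
disc [[454.1 117.1  40. ]
 [461.6  72.8  40. ]
 [480.6  98.8  40. ]
 [434.7  91.1  40. ]]
corners [[ 614.9 -276.5  130. ]
 [ 619.3 -416.   130. ]
 [ 469.1 -419.   130. ]
 [ 466.3 -279.2  130. ]] [ 542.4 -347.7  130. ]
0.0183 148.6
0.0199 150.2
0.0318 139.6
0.0196 139.8
wing [[ 560.5 -347.5   52. ]
 [ 523.4 -347.7   52. ]] [ 541.9 -347.6   52. ] 0.0067 37.1
collar [[ 535.3 -308.5  136. ]
 [ 550.3 -386.5  136. ]
 [ 581.3 -340.1  136. ]
 [ 503.2 -354.6  136. ]]
floor [[ 541.7 -320.4   32. ]
 [ 551.8 -373.4   32. ]
 [ 569.5 -341.9   32. ]
 [ 513.6 -352.3   32. ]]
```

```bash
python3 plan.py 458.2,94.8,200,0.18
```

```text
t 2.25 p [443.2  88.  342. ] psi 0.1678 tilt [-0.0098 -0.0007] q [ 0.03  0.15 -0.4   2.01  0.07  1.01 -1.8 ] F [-3.5  0.8 -4. ] w 93.0
458.2,94.8,200,0.18 shift m [ 0.1418 -0.004  -0.0173] rot deg [-0.7   0.56  0.05]
```

Emit:
{"fn": "apply_moves", "kwargs": {
  "series": [
    [0.05,-0.001,-0.006,-0.2,0,0,-1],
    [0.1,-0.002,-0.012,-0.4,0,0,-1],
    [0.14,-0.0025,-0.0138,-0.4,0,0,-1],
    [0.15,-0.0025,-0.0138,-0.4,0,0,-1],
    [0.15,-0.0025,-0.0138,-0.4,0,0,-1],
    [0.15,-0.0025,-0.0138,-0.4,0,0,-1]
  ]
}}

```text
time_s: 3.0
eef_pos: [458.8, 90.6, 199.7]
tool_rot: [0.116, 1.569, -2.854]
wrist_force: [-0.9, -0.4, -0.4]
width: 1.001
```

```bash
python3 plan.py 458.2,94.8,132,0.18; python3 - <<'E'
from workcell import camera
import cv2, numpy as np
for n in("wrist","side"):
  c=camera(n); cv2.imwrite(f"pics/{n}3.png",c["color"][:,:,::-1]); np.savez(f"pics/{n}3.npz",mtx=c["mtx"],T=c["T"])
E
```

```text
t 3.0 p [458.8  90.6 199.7] psi 0.1717 tilt [-0.0014 -0.0004] q [-0.04  0.34 -0.36  2.18  0.2   0.66 -1.94] F [-0.9 -0.4 -0.4] w 93.1
458.2,94.8,132,0.18 shift m [ 0.0677 -0.0042 -0.0003] rot deg [-0.47  0.09 -0.01]
```

View pics/wrist3.png

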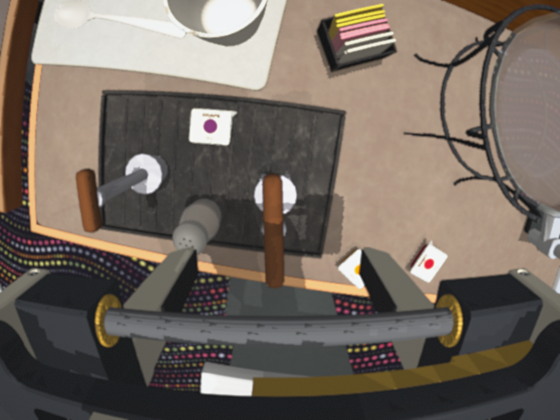

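View pics/side3.png

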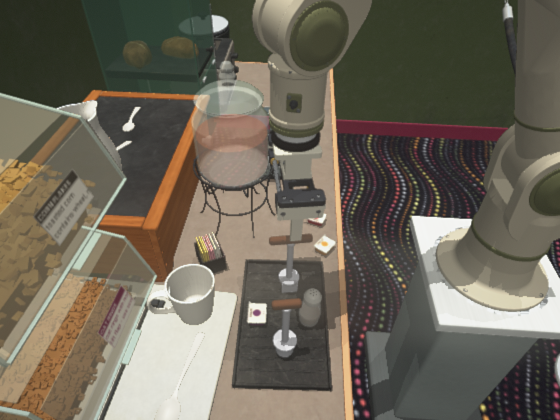

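```bash
python3 - <<'E'
from h import *
a=cv2.imread("pics/wrist3.png")[165:300,240:310]
hsv=cv2.cvtColor(a,cv2.COLOR_BGR2HSV)
m=((hsv[...,0]<14)&(hsv[...,1]>90)&(hsv[...,2]>35)).astype(np.uint8)
n,l,st,ce=cv2.connectedComponentsWithStats(m); i=1+st[1:,4].argmax(); print(st[i])
M,T=load("wrist3")
rows=[]
for r in range(st[i][1],st[i][1]+st[i][3],8):
    c=np.where(l[r]==i)[0]; rows.append((240+c.min()-.5,240+c.max()+.5,165+r))
L=back([(x[0],x[2]) for x in rows],157,M,T,True);Rr=back([(x[1],x[2]) for x in rows],157,M,T,True)
print(np.c_[L[:,:2],Rr[:,:2],(L+Rr)[:,:2]/2].round(1))
c=((L+Rr)/2)[2:-2]; p=np.polyfit(c[:,0],c[:,1],1); print("yaw",np.arctan(p[0]),"y at 458",np.polyval(p,458))
top,bot=rows[0][2],rows[-1][2]
print(back([(272.5,165+st[i][1]),(275,165+st[i][1]+st[i][3])],157,M,T,True).round(1))
E
```

```text
[  23    9   36  114 2082]
[[499.4 106.3 500.4 100.6 499.9 103.5]
 [493.6 108.7 495.6  97.1 494.6 102.9]
 [488.3 107.8 490.3  96.2 489.3 102. ]
 [483.1 106.3 485.1  94.6 484.1 100.5]
 [477.7 105.4 479.7  93.6 478.7  99.5]
 [472.  105.2 474.3  92.  473.2  98.6]
 [466.6 103.7 468.8  91.  467.7  97.3]
 [461.  102.1 463.   90.7 462.   96.4]
 [455.1 101.8 457.5  88.3 456.3  95.1]
 [449.2 100.9 451.6  87.3 450.4  94.1]
 [443.3  99.3 445.6  86.2 444.5  92.7]
 [437.2  98.3 439.5  85.1 438.4  91.7]
 [431.   96.6 433.2  83.9 432.1  90.3]
 [424.6  95.6 426.8  82.8 425.7  89.2]
 [418.3  92.4 419.9  83.7 419.1  88.1]]
yaw 0.19712748538745273 y at 458 95.49363057521231
[[499.9 103.1 157. ]
 [417.5  87.4 157. ]]
```

```bash
python3 plan.py 458.5,95.3,132,0.19
```

```text
t 3.1 p [458.7  90.8 199.7] psi 0.1721 tilt [-0.0011 -0.0003] q [-0.04  0.34 -0.36  2.18  0.2   0.66 -1.94] F [ 0.3 -0.2 -0.2] w 93.2
458.5,95.3,132,0.19 shift m [ 0.0677 -0.0045 -0.0007] rot deg [-1.03  0.06 -0.01]
```

Emit:
{"fn": "apply_moves", "kwargs": {
  "series": [
    [0.015,-0.0045,-0.0007,-1.0,0,0,-1],
    [0.035,-0.0045,-0.0007,-1.0,0,0,-1],
    [0.055,-0.0045,-0.0007,-1.0,0,0,-1],
    [0.0675,-0.0045,-0.0007,-1.0,0,0,-1],
    [0.0675,-0.0045,-0.0007,-1.0,0,0,-1],
    [0.0675,-0.0045,-0.0007,-1.0,0,0,-1]
  ]
}}

```text
time_s: 3.85
eef_pos: [457.8, 95.6, 131.2]
tool_rot: [-0.043, 1.568, -2.994]
wrist_force: [0.0, 1.3, 0.7]
width: 1.004
```

```bash
python3 plan.py 458.5,95.3,132,0.19; python3 - <<'E'
from workcell import camera
import cv2, numpy as np
o=[]
for n in("wrist","side"):
  c=camera(n); cv2.imwrite(f"pics/{n}4.png",c["color"][:,:,::-1]); np.savez(f"pics/{n}4.npz",mtx=c["mtx"],T=c["T"])
s=cv2.imread("pics/side4.png"); cv2.imwrite("pics/c7.png",cv2.resize(s[180:330,220:350],None,fx=4,fy=4,interpolation=cv2.INTER_CUBIC))
E
```

```text
t 3.85 p [457.8  95.6 131.2] psi 0.1902 tilt [-0.0031 -0.0005] q [-0.1   0.45 -0.31  2.24  0.29  0.49 -2.02] F [0.  1.3 0.7] w 93.4
458.5,95.3,132,0.19 shift m [-0.0008  0.0004 -0.0006] rot deg [0.01 0.18 0.01]
```

View pics/wrist4.png

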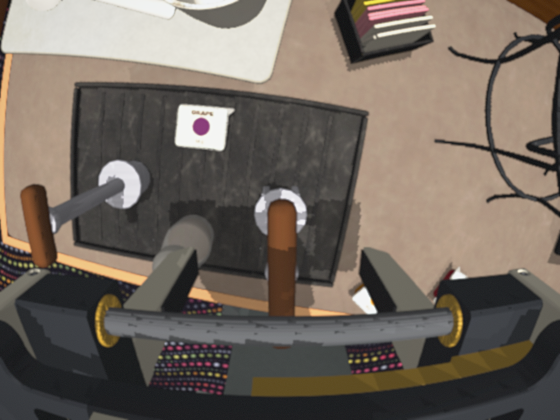

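View pics/c7.png

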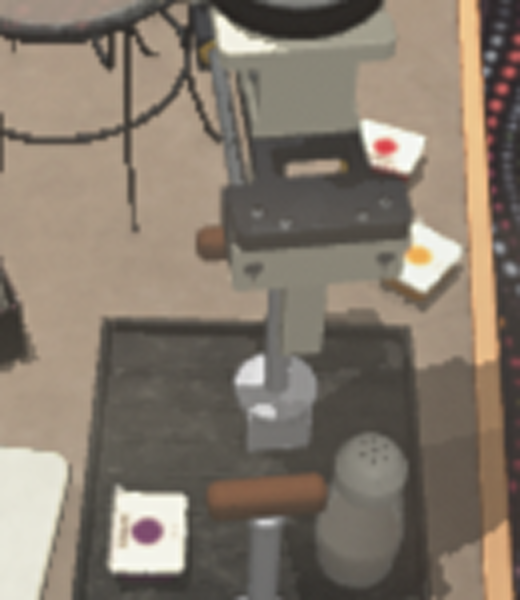

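```bash
python3 - <<'E'
from h import *
M,T=load("side4")
for p in ([458-.189*46.5,95.3+.982*46.5,131],[458-.189*64,95.3+.982*64,131],[458.5,95.3,50],[458.5,95.3,39]):
    u=proj(p,M,T)[0]; print(p,u.round(1),((u-[220,180])*4).round(0))
E
```

```text
[449.2115, 140.963, 131] [292.9 265.5] [292. 342.]
[445.904, 158.148, 131] [294.3 272.9] [297. 372.]
[458.5, 95.3, 50] [287.8 273. ] [271. 372.]
[458.5, 95.3, 39] [287.6 276.3] [271. 385.]
```

Emit:
{"fn": "apply_moves", "kwargs": {
  "series": [
    [0,0,0,0,0,0,1],
    [0,0,0,0,0,0,1],
    [0,0,0,0,0,0,1],
    [0,0,0,0,0,0,1],
    [0,0,0,0,0,0,1],
    [0,0,0,0,0,0,1]
  ],
  "force": 40
}}

```text
time_s: 4.7
eef_pos: [457.6, 95.4, 130.8]
tool_rot: [-0.02, 1.567, -2.971]
wrist_force: [0.1, 0.3, -0.3]
width: 0.404
```

Emit:
{"fn": "apply_moves", "kwargs": {
  "series": [
    [0,0,0,0,0,0,1],
    [0,0,0,0,0,0,1],
    [0,0,0,0,0,0,1],
    [0,0,0,0,0,0,1],
    [0,0,0,0,0,0,1],
    [0,0,0,0,0,0,1]
  ]
}}

```text
time_s: 5.45
eef_pos: [457.6, 95.3, 130.8]
tool_rot: [0.003, 1.567, -2.949]
wrist_force: [0.3, -1.2, -0.9]
width: 0.148
```

Emit:
{"fn": "apply_moves", "kwargs": {
  "series": [
    [0,0,0,0,0,0,1],
    [-0.005,0,0,0,0,0,1],
    [-0.02,0,0,0,0,0,1],
    [-0.045,0,0,0,0,0,1],
    [-0.07,0,0,0,0,0,1],
    [-0.08,0,0,0,0,0,1],
    [-0.08,0,0,0,0,0,1]
  ]
}}

```text
time_s: 6.32
eef_pos: [458.1, 95.4, 211.2]
tool_rot: [-0.011, 1.568, -2.963]
wrist_force: [-0.1, -0.1, -3.4]
width: 0.147
```

```bash
python3 plan.py 430,95,400,0.19 430,-130,400,0.1 ; python3 - <<'E'
from workcell import camera
import cv2, numpy as np
for n in("wrist","side","top"):
  c=camera(n); cv2.imwrite(f"pics/{n}5.png",c["color"][:,:,::-1]); np.savez(f"pics/{n}5.npz",mtx=c["mtx"],T=c["T"])
s=cv2.imread("pics/side5.png"); cv2.imwrite("pics/c8.png",cv2.resize(s[150:300,220:350],None,fx=4,fy=4,interpolation=cv2.INTER_CUBIC))
E
```

```text
t 6.33 p [458.1  95.4 211.2] psi 0.1897 tilt [-0.0024 -0.0004] q [-0.03  0.33 -0.38  2.16  0.19  0.69 -1.92] F [-0.1 -0.1 -3.4] w 13.7
430,95,400,0.19 shift m [-0.1888 -0.0049  0.0281] rot deg [-0.02  0.14  0.  ]
430,-130,400,0.1 shift m [-0.1887  0.2161  0.0705] rot deg [ 5.14  0.14 -0.  ]
```

View pics/wrist5.png

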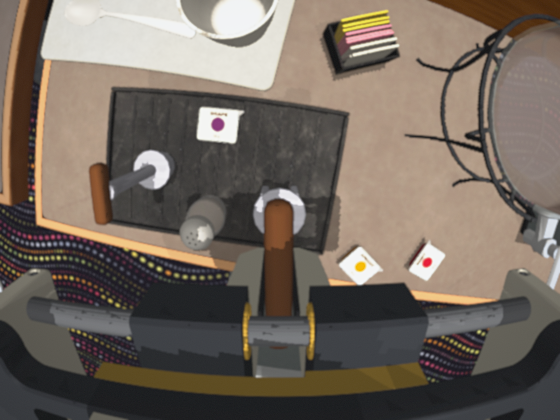

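View pics/c8.png

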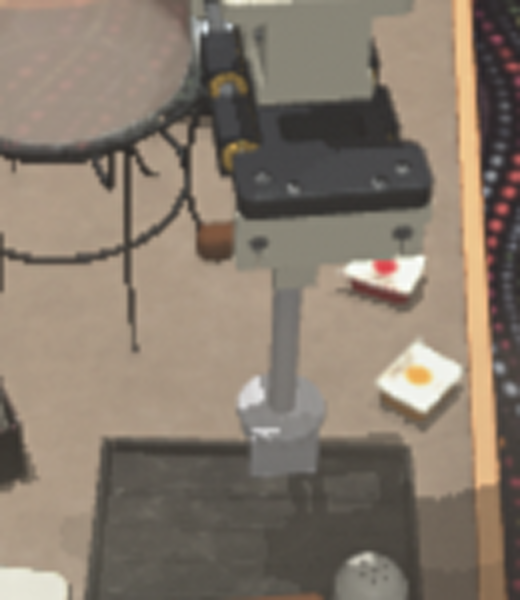

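```bash
python3 - <<'E'
from h import *
M,T=load("side5"); Mw,Tw=load("wrist5")
for x in (456,458.5,461):
  print(x,[((proj([x,95.3,z],M,T)[0]-[220,150])*4).round(0).tolist() for z in (215,190,160,119)])
  print("  wrist disc",proj([x,95.3,119],Mw,Tw,True).round(1))
e=np.array([(254+0,209),(304.5,209),(279,187)])
print("disc edges",back(e,119,Mw,Tw,True).round(1))
a=cv2.imread("pics/wrist5.png")
cv2.imwrite("pics/c9.png",cv2.resize(a[180:300,225:335],None,fx=5,fy=5,interpolation=cv2.INTER_CUBIC))
E
```

```text
456 [[288.0, 262.0], [286.0, 301.0], [284.0, 346.0], [281.0, 404.0]]
  wrist disc [[279.7 216.7]]
458.5 [[283.0, 262.0], [281.0, 301.0], [278.0, 346.0], [276.0, 404.0]]
  wrist disc [[280.3 213.9]]
461 [[277.0, 261.0], [275.0, 301.0], [273.0, 346.0], [270.0, 403.0]]
  wrist disc [[280.9 211. ]]
disc edges [[458.5 117.4 119. ]
 [466.4  76.5 119. ]
 [480.7 100.7 119. ]]
```

View pics/c9.png

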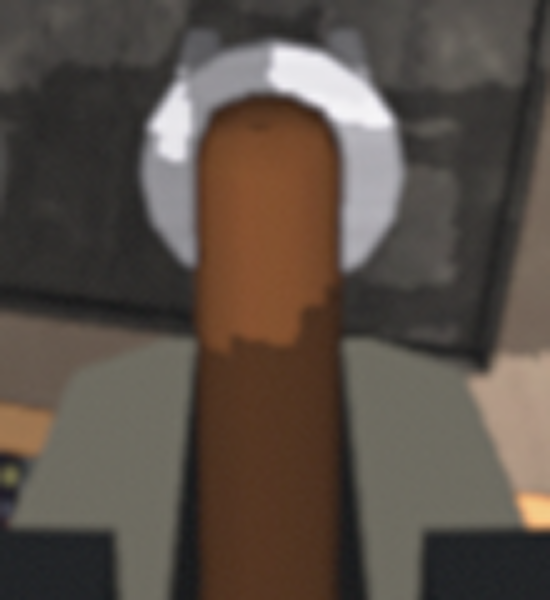

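Emit:
{"fn": "apply_moves", "kwargs": {
  "series": [
    [-0.03,-0.001,0.004,0,0,0,1],
    [-0.08,-0.002,0.01,0,0,0,1],
    [-0.13,-0.003,0.016,0,0,0,1],
    [-0.17,-0.004,0.022,0,0,0,1],
    [-0.2,-0.002,0.026,0,0,0,1],
    [-0.21,0.02,0.03,0,0,0,1],
    [-0.21,0.055,0.038,0,0,0,1],
    [-0.21,0.088,0.0454,0,0,0,1]
  ]
}}

```text
time_s: 7.48
eef_pos: [430.3, -0.5, 420.1]
tool_rot: [-0.028, 1.566, -2.979]
wrist_force: [1.1, 0.7, -1.7]
width: 0.149
```

```bash
python3 plan.py 423,-110,420,0.1 435,-210,420,0.05 470,-300,400,0.01
```

```text
t 7.47 p [430.3  -0.5 420.1] psi 0.1904 tilt [-0.0049 -0.0008] q [ 0.18  0.05 -0.32  1.92  0.02  1.18 -1.53] F [ 1.1  0.7 -1.7] w 13.8
423,-110,420,0.1 shift m [0.0003 0.1061 0.0279] rot deg [ 5.18  0.28 -0.01]
435,-210,420,0.05 shift m [0.0003 0.2066 0.0351] rot deg [ 8.04  0.28 -0.01]
470,-300,400,0.01 shift m [0.0202 0.3016 0.0176] rot deg [10.34  0.28 -0.02]
```

Emit:
{"fn": "apply_moves", "kwargs": {
  "series": [
    [0,0.03,0.009,1.5,0,0,1],
    [0,0.07,0.019,3.5,0,0,1],
    [0,0.11,0.028,5.2,0.1,0,1],
    [0,0.155,0.031,6.5,0.1,0,1],
    [0,0.205,0.035,8,0.1,0,1],
    [0.006,0.25,0.03,9,0.1,0,1],
    [0.015,0.285,0.022,10,0.1,0,1],
    [0.02,0.3016,0.0176,10.3,0.1,0,1]
  ]
}}

```text
time_s: 8.48
eef_pos: [470.3, -300.3, 399.1]
tool_rot: [-0.128, 1.566, 3.022]
wrist_force: [-0.8, 0.6, -2.2]
width: 0.149
```

```bash
python3 plan.py 542.4,-348.5,330,0.0
```

```text
t 8.47 p [ 470.3 -300.3  399.1] psi 0.0085 tilt [-0.0045  0.0005] q [ 0.51  0.24 -0.05  1.74  0.01  1.17 -1.11] F [-0.8  0.6 -2.2] w 13.8
542.4,-348.5,330,0.0 shift m [ 0.0687  0.0488 -0.072 ] rot deg [0.49 0.26 0.03]
```

Emit:
{"fn": "apply_moves", "kwargs": {
  "series": [
    [0.005,0.012,-0.018,0.2,0.1,0,1],
    [0.02,0.03,-0.042,0.4,0.2,0,1],
    [0.045,0.042,-0.062,0.5,0.2,0,1],
    [0.07,0.0485,-0.0715,0.5,0.2,0,1],
    [0.085,0.0488,-0.072,0.5,0.2,0,1],
    [0.089,0.0488,-0.072,0.5,0.2,0,1],
    [0.089,0.0488,-0.072,0.5,0.2,0,1]
  ]
}}

```text
time_s: 9.35
eef_pos: [542.6, -346.7, 312.6]
tool_rot: [2.898, 1.568, -0.242]
wrist_force: [0.9, -0.2, -1.8]
width: 0.149
```

```bash
python3 plan.py 542.4,-348.5,160,0.0; python3 - <<'E'
from workcell import camera
import cv2, numpy as np
for n in("wrist","side","top"):
  c=camera(n); cv2.imwrite(f"pics/{n}6.png",c["color"][:,:,::-1]); np.savez(f"pics/{n}6.npz",mtx=c["mtx"],T=c["T"])
s=cv2.imread("pics/top6.png"); cv2.imwrite("pics/c10.png",cv2.resize(s[150:250,320:430],None,fx=5.5,fy=5.5,interpolation=cv2.INTER_CUBIC))
E
```

```text
t 9.35 p [ 542.6 -346.7  312.6] psi 0.0018 tilt [ 0.0023 -0.0006] q [ 0.51  0.41 -0.04  1.69  0.02  1.04 -1.11] F [ 0.9 -0.2 -1.8] w 13.8
542.4,-348.5,160,0.0 shift m [0.1526 0.0018 0.0006] rot deg [ 0.11 -0.13 -0.03]
```

View pics/wrist6.png

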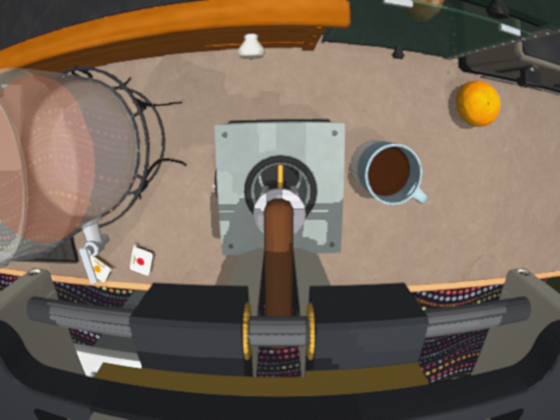

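View pics/side6.png

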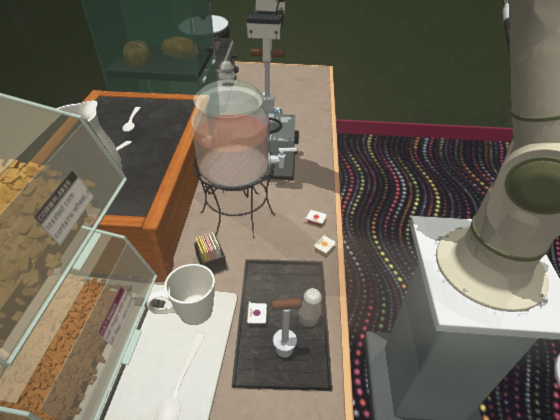

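View pics/top6.png

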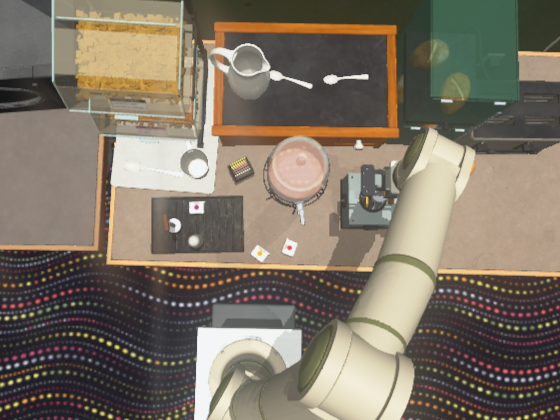

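```bash
python3 - <<'E'
import cv2
a=cv2.imread("pics/wrist6.png")
cv2.imwrite("pics/c11.png",cv2.resize(a[112:262,205:355],None,fx=4,fy=4,interpolation=cv2.INTER_CUBIC))
E
```

```text
(no output)
```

View pics/c11.png

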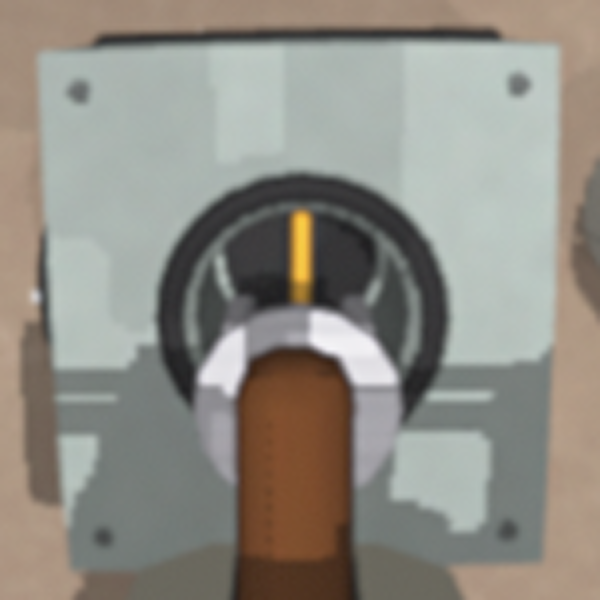

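```bash
python3 - <<'E'
from h import *
M,T=load("wrist6"); print("cam",T[:3,3].round(1))
g=lambda p:(205+p[0]/4-.4,112+p[1]/4-.4)
B=lambda L,z:back([g(p) for p in L],z,M,T,True)
c=B([(38,52),(560,45),(542,562),(72,568)],130); print("corners",c[:,:2].round(1).tolist(),c.mean(0).round(1))
for i,j in((0,3),(1,2)): d=c[i]-c[j]; print(np.arctan2(d[1],d[0]).round(4))
for i,j in((0,1),(3,2)): d=c[i]-c[j]; print((np.arctan2(d[1],d[0])-np.pi/2).round(4))
print("collar",B([(157,312),(448,312),(302,174)],136).round(1))
w=B([(301,212),(301,300)],52); d=w[0]-w[1]; print("wing",w.round(1),np.arctan2(d[1],d[0]))
zt=312.6+18.8-70-42
print("disc z",zt,B([(194,405),(404,405),(299,305)],zt).round(1))
for x,y in((542.6,-346.7),(545,-346.7)):
  th=np.linspace(0,6.283,73); P=proj(np.c_[x+22*np.cos(th),y+22*np.sin(th),0*th+zt],M,T,True); P=(P+.4-[205,112])*4
  print("pred disc",P.min(0).round(0),P.max(0).round(0), "widest row",P[P[:,0].argmin()].round(0))
E
```

```text
cam [ 621.2 -344.8  478.4]
corners [[615.6, -276.5], [617.9, -416.4], [468.8, -418.6], [466.7, -279.9]] [ 542.3 -347.9  130. ]
0.0233
0.015
0.0166
0.0149
collar [[ 545.  -308.2  136. ]
 [ 545.2 -386.9  136. ]
 [ 582.4 -347.2  136. ]]
wing [[ 560.2 -347.6   52. ]
 [ 530.4 -347.7   52. ]] 0.003489884675401885
disc z 219.40000000000003 [[ 543.8 -324.3  219.4]
 [ 543.8 -368.1  219.4]
 [ 565.  -346.1  219.4]]
pred disc [196. 307.] [407. 509.] widest row [196. 410.]
pred disc [196. 296.] [407. 499.] widest row [196. 399.]
```

```bash
python3 plan.py 542.2,-348,172,0.0
```

```text
t 9.5 p [ 542.8 -347.1  313.1] psi 0.0015 tilt [ 0.0033 -0.0012] q [ 0.51  0.41 -0.04  1.69  0.02  1.04 -1.11] F [-0.4 -0.6 -3.2] w 13.5
542.2,-348,172,0.0 shift m [0.1411 0.0008 0.0011] rot deg [ 0.08 -0.19 -0.07]
```

Emit:
{"fn": "apply_moves", "kwargs": {
  "series": [
    [0.01,0.0008,0.001,0.1,-0.2,0,1],
    [0.03,0.0008,0.001,0.1,-0.2,0,1],
    [0.05,0.0008,0.001,0.1,-0.2,0,1],
    [0.07,0.0008,0.001,0.1,-0.2,0,1],
    [0.085,0.0008,0.001,0.1,-0.2,0,1],
    [0.095,0.0008,0.001,0.1,-0.2,0,1],
    [0.098,0.0008,0.001,0.1,-0.2,0,1],
    [0.098,0.0008,0.001,0.1,-0.2,0,1]
  ]
}}

```text
time_s: 10.5
eef_pos: [542.0, -347.9, 214.2]
tool_rot: [0.389, 1.569, -2.753]
wrist_force: [0.1, 0.4, -2.0]
width: 0.148
```

```bash
python3 plan.py 542.2,-347.8,172,0.0; python3 - <<'E'
from workcell import camera
import cv2, numpy as np
for n in("wrist",):
  c=camera(n); cv2.imwrite(f"pics/{n}7.png",c["color"][:,:,::-1]); np.savez(f"pics/{n}7.npz",mtx=c["mtx"],T=c["T"])
s=cv2.imread("pics/wrist7.png"); cv2.imwrite("pics/c12.png",cv2.resize(s[100:300,180:380],None,fx=3,fy=3,interpolation=cv2.INTER_CUBIC))
E
```

```text
t 10.5 p [ 542.  -347.9  214.2] psi -0.0002 tilt [-0.0014 -0.0006] q [ 0.51  0.51 -0.04  1.8   0.03  0.84 -1.12] F [ 0.1  0.4 -2. ] w 13.8
542.2,-347.8,172,0.0 shift m [ 0.0422 -0.0002 -0.0003] rot deg [-0.01  0.08 -0.03]
```

View pics/c12.png

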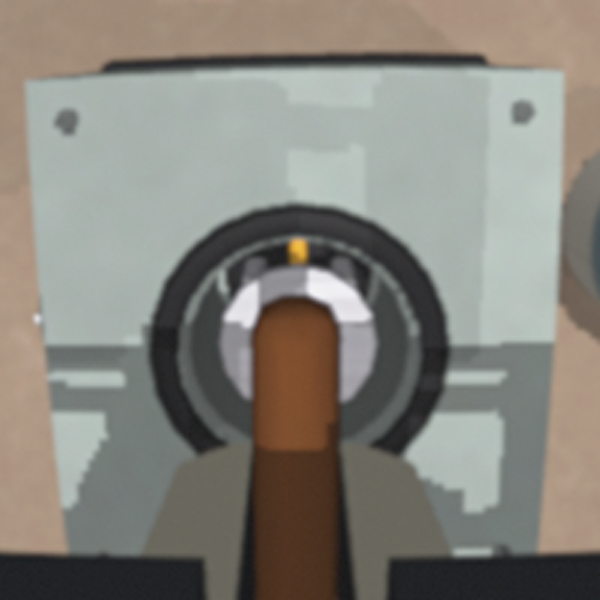

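Emit:
{"fn": "apply_moves", "kwargs": {
  "series": [
    [0.008,0,0,0,0,0,1],
    [0.018,0,0,0,0,0,1],
    [0.028,0,0,0,0,0,1],
    [0.036,0,0,0,0,0,1],
    [0.043,0,0,0,0,0,1],
    [0.048,0,0,0,0,0,1],
    [0.048,0,0,0,0,0,1]
  ]
}}

```text
time_s: 11.42
eef_pos: [541.6, -347.8, 165.5]
tool_rot: [0.054, 1.569, -3.088]
wrist_force: [-0.3, -0.5, -2.5]
width: 0.15
```

Now a slow probe to the floor.

Emit:
{"fn": "apply_moves", "kwargs": {
  "series": [
    [0.001,0,0,0,0,0,1],
    [0.002,0,0,0,0,0,1],
    [0.003,0,0,0,0,0,1],
    [0.003,0,0,0,0,0,1]
  ]
}}

```text
time_s: 11.92
eef_pos: [541.6, -347.9, 162.9]
tool_rot: [0.204, 1.569, -2.938]
wrist_force: [-0.3, -0.6, -2.5]
width: 0.148
```

Emit:
{"fn": "apply_moves", "kwargs": {
  "series": [
    [0.001,0,0,0,0,0,1],
    [0.002,0,0,0,0,0,1],
    [0.003,0,0,0,0,0,1],
    [0.003,0,0,0,0,0,1]
  ]
}}

```text
time_s: 12.42
eef_pos: [541.8, -348.0, 160.0]
tool_rot: [0.295, 1.569, -2.847]
wrist_force: [0.1, 0.8, -1.7]
width: 0.141
```

Emit:
{"fn": "apply_moves", "kwargs": {
  "series": [
    [0.0005,0,0,0,0,0,1],
    [0.001,0,0,0,0,0,1],
    [0.0015,0,0,0,0,0,1],
    [0.0015,0,0,0,0,0,1]
  ]
}}

```text
time_s: 12.92
eef_pos: [542.3, -348.4, 159.8]
tool_rot: [1.621, 1.569, -1.521]
wrist_force: [-1.4, -0.5, 9.2]
width: 0.148
```

Emit:
{"fn": "apply_moves", "kwargs": {
  "series": [
    [-0.002,0,0,2,0,0,1],
    [-0.002,0,0,7,0,0,1],
    [-0.002,0,0,13,0,0,1],
    [-0.002,0,0,19,0,0,1],
    [-0.002,0,0,25,0,0,1],
    [-0.002,0,0,29,0,0,1],
    [-0.002,0,0,30,0,0,1],
    [-0.002,0,0,30,0,0,1]
  ]
}}

```text
time_s: 13.92
eef_pos: [541.5, -347.6, 160.1]
tool_rot: [0.523, 1.568, -3.142]
wrist_force: [0.2, 0.8, -3.5]
width: 0.142
```

```bash
python3 plan.py 542.2,-347.8,160,-0.52; python3 -c "
from workcell import observe
s=observe();print(s['moment'],s['q'])"
```

```text
t 13.93 p [ 541.5 -347.6  160.1] psi -0.5229 tilt [-0.0024 -0.    ] q [ 0.41  0.57  0.11  1.85 -0.09  0.73 -1.53] F [ 0.2  0.8 -3.5] w 13.2
542.2,-347.8,160,-0.52 shift m [ 0.0001 -0.0001 -0.0007] rot deg [-0.17  0.12 -0.07]
[ 0.19435043 -0.0220148   0.05760319] [ 0.41088646  0.56877777  0.10731313  1.85144429 -0.0850628   0.72791271
 -1.52860882]
```

Emit:
{"fn": "apply_moves", "kwargs": {
  "series": [
    [0,0,0,2,0,0,1],
    [0,0,0,7,0,0,1],
    [0,0,0,13,0,0,1],
    [0,0,0,19,0,0,1],
    [0,0,0,25,0,0,1],
    [0,0,0,31,0,0,1],
    [0,0,0,35,0,0,1],
    [0,0,0,36,0,0,1]
  ]
}}

```text
time_s: 14.92
eef_pos: [542.0, -347.5, 160.3]
tool_rot: [1.233, 1.569, -3.062]
wrist_force: [0.9, 1.1, -5.3]
width: 0.151
```

```bash
python3 plan.py 542.2,-347.8,160,-1.15; python3 - <<'E'
from workcell import observe,camera
import cv2, numpy as np
s=observe();print(s['moment'])
for n in("wrist","side"):
  c=camera(n); cv2.imwrite(f"pics/{n}8.png",c["color"][:,:,::-1]); np.savez(f"pics/{n}8.npz",mtx=c["mtx"],T=c["T"])
E
```

```text
t 14.93 p [ 542.  -347.5  160.3] psi -1.1527 tilt [-0.0016 -0.0001] q [ 0.29  0.58  0.29  1.86 -0.24  0.73 -2.01] F [ 0.9  1.1 -5.3] w 14.1
542.2,-347.8,160,-1.15 shift m [ 0.0003 -0.     -0.0004] rot deg [-0.15  0.03 -0.09]
[ 0.49151938 -0.42018078  0.03745549]
```

View pics/wrist8.png

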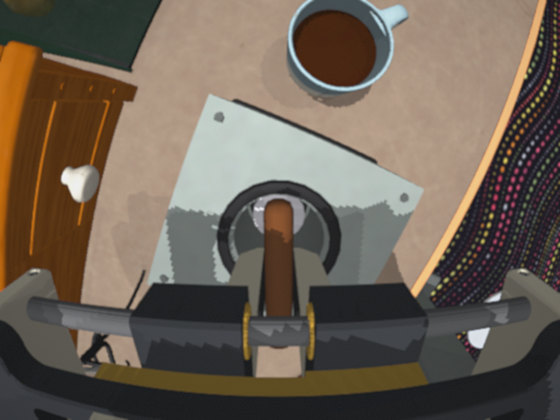

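Emit:
{"fn": "apply_moves", "kwargs": {
  "series": [
    [0,0,0,1,0,0,1],
    [0,0,0,2.5,0,0,1],
    [0,0,0,4,0,0,1],
    [0,0,0,5.5,0,0,1],
    [0,0,0,6,0,0,1],
    [0,0,0,6,0,0,1]
  ]
}}

```text
time_s: 15.78
eef_pos: [541.8, -347.8, 160.5]
tool_rot: [1.54, 1.569, -2.858]
wrist_force: [2.0, 0.3, -4.7]
width: 0.147
```

```bash
python3 plan.py 542.2,-347.8,160,-1.28; python3 -c "
from workcell import observe
s=observe();print(s['moment'])"
```

```text
t 15.78 p [ 541.8 -347.8  160.5] psi -1.2568 tilt [-0.0016 -0.0005] q [ 0.27  0.59  0.32  1.86 -0.26  0.74 -2.09] F [ 2.   0.3 -4.7] w 13.7
542.2,-347.8,160,-1.28 shift m [ 0.0005 -0.0004 -0.0001] rot deg [ 1.33  0.   -0.1 ]
[ 0.62492985 -0.75106624  0.03218279]
```

Emit:
{"fn": "apply_moves", "kwargs": {
  "series": [
    [0,0,0,0.7,0,0,1],
    [0,0,0,1.4,0,0,1],
    [0,0,0,2,0,0,1],
    [0,0,0,2,0,0,1]
  ]
}}

```text
time_s: 16.27
eef_pos: [541.8, -347.9, 160.5]
tool_rot: [1.563, 1.569, -2.87]
wrist_force: [3.1, 1.5, -4.6]
width: 0.147
```

```bash
python3 plan.py 542.2,-347.8,160,-1.28; python3 -c "
from workcell import observe
s=observe();print(s['moment'])"
```

```text
t 16.27 p [ 541.8 -347.9  160.5] psi -1.292 tilt [-0.0016 -0.0005] q [ 0.27  0.59  0.33  1.86 -0.27  0.74 -2.12] F [ 3.1  1.5 -4.6] w 13.7
542.2,-347.8,160,-1.28 shift m [ 0.0005 -0.0004 -0.    ] rot deg [-0.69  0.   -0.1 ]
[ 0.66308371 -0.88805412  0.10410318]
```

Emit:
{"fn": "apply_moves", "kwargs": {
  "series": [
    [0,0,0,0.7,0,0,1],
    [0,0,0,1.4,0,0,1],
    [0,0,0,2,0,0,1],
    [0,0,0,2,0,0,1]
  ]
}}

```text
time_s: 16.77
eef_pos: [541.8, -347.9, 160.5]
tool_rot: [1.62, 1.569, -2.849]
wrist_force: [1.5, 1.6, -4.2]
width: 0.149
```

```bash
python3 plan.py 542.2,-347.8,160,-1.28; python3 -c "
from workcell import observe,camera
s=observe();print(s['moment'])
import cv2, numpy as np
for n in('wrist','top','side'):
  c=camera(n); cv2.imwrite(f'pics/{n}9.png',c['color'][:,:,::-1]); np.savez(f'pics/{n}9.npz',mtx=c['mtx'],T=c['T'])
s=cv2.imread('pics/wrist9.png'); cv2.imwrite('pics/c13.png',cv2.resize(s[100:300,180:380],None,fx=3,fy=3,interpolation=cv2.INTER_CUBIC))
"
```

```text
t 16.77 p [ 541.8 -347.9  160.5] psi -1.3268 tilt [-0.0017 -0.0005] q [ 0.26  0.59  0.34  1.86 -0.28  0.74 -2.14] F [ 1.5  1.6 -4.2] w 13.9
542.2,-347.8,160,-1.28 shift m [ 0.0005 -0.0005 -0.    ] rot deg [-2.68 -0.   -0.1 ]
[ 0.6151025  -0.92209782  0.19169038]
```

View pics/c13.png

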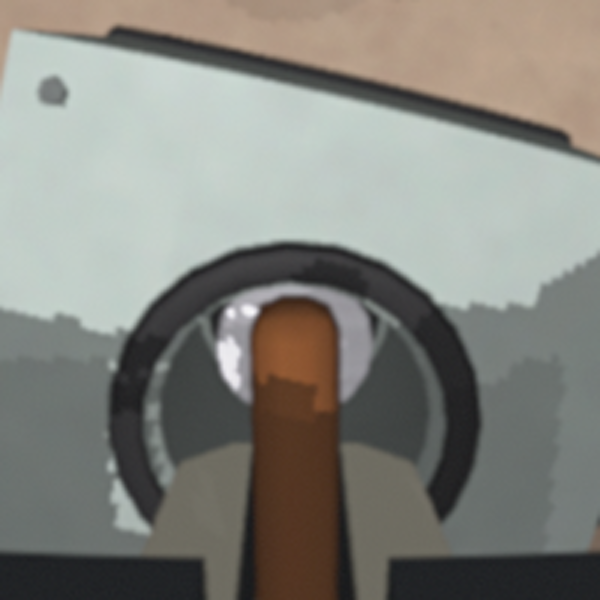

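Emit:
{"fn": "apply_moves", "kwargs": {
  "series": [
    [0,0,0,0.7,0,0,1],
    [0,0,0,1.4,0,0,1],
    [0,0,0,2,0,0,1],
    [0,0,0,2.5,0,0,1],
    [0,0,0,2.5,0,0,1]
  ]
}}

```text
time_s: 17.55
eef_pos: [541.7, -348.0, 160.4]
tool_rot: [1.704, 1.569, -2.808]
wrist_force: [2.9, 0.2, -3.7]
width: 0.146
```

```bash
python3 plan.py 542.2,-347.8,160,-1.28; python3 -c "
from workcell import observe,camera
s=observe();print(s['moment'])
"
```

```text
t 17.55 p [ 541.7 -348.   160.4] psi -1.3703 tilt [-0.0018 -0.0006] q [ 0.25  0.59  0.36  1.86 -0.29  0.74 -2.18] F [ 2.9  0.2 -3.7] w 13.6
542.2,-347.8,160,-1.28 shift m [ 0.0004 -0.0006  0.0001] rot deg [-5.17 -0.01 -0.11]
[ 0.35993252 -0.83066418  0.55294419]
```

Emit:
{"fn": "apply_moves", "kwargs": {
  "series": [
    [0,0,0,-1,0,0,1],
    [0,0,0,-2,0,0,1],
    [0.0005,0,0,-3,0,0,1],
    [0.001,0,0,-3.5,0,0,1],
    [0.001,0,0,-3.5,0,0,1]
  ]
}}

```text
time_s: 18.18
eef_pos: [541.9, -348.1, 159.8]
tool_rot: [1.864, 1.57, -2.587]
wrist_force: [1.7, 2.4, 1.4]
width: 0.153
```

```bash
python3 plan.py 542.2,-347.8,160,-1.28; python3 -c "
from workcell import observe,camera
s=observe();print(s['moment'])
"
```

```text
t 18.18 p [ 541.9 -348.1  159.8] psi -1.3096 tilt [-0.0011 -0.0007] q [ 0.26  0.59  0.34  1.86 -0.27  0.74 -2.13] F [1.7 2.4 1.4] w 14.2
542.2,-347.8,160,-1.28 shift m [-0.0002 -0.0004  0.0002] rot deg [-1.69 -0.02 -0.07]
[ 0.6787566  -0.79975727  0.06436204]
```

Emit:
{"fn": "apply_moves", "kwargs": {
  "series": [
    [0,0,0,0,0,0,0.6],
    [0,0,0,0,0,0,0.5],
    [0,0,0,0,0,0,0],
    [0,0,0,0,0,0,-0.5],
    [0,0,0,0,0,0,-1],
    [0,0,0,0,0,0,-1],
    [0,0,0,0,0,0,-1],
    [0,0,0,0,0,0,-1]
  ]
}}

```text
time_s: 19.18
eef_pos: [541.7, -347.9, 159.5]
tool_rot: [1.548, 1.569, -2.903]
wrist_force: [0.2, 0.7, 0.3]
width: 0.844
```

```bash
python3 plan.py 542,-348,330,-1.31; python3 -c "
from workcell import observe,camera
import cv2, numpy as np
for n in('wrist','top','side'):
  c=camera(n); cv2.imwrite(f'pics/{n}10.png',c['color'][:,:,::-1]); np.savez(f'pics/{n}10.npz',mtx=c['mtx'],T=c['T'])
"
```

```text
t 19.18 p [ 541.7 -347.9  159.5] psi -1.3092 tilt [-0.0018 -0.0004] q [ 0.26  0.59  0.34  1.86 -0.27  0.74 -2.13] F [0.2 0.7 0.3] w 78.5
542,-348,330,-1.31 shift m [-0.1705  0.     -0.0002] rot deg [ 0.05  0.   -0.1 ]
```

View pics/wrist10.png

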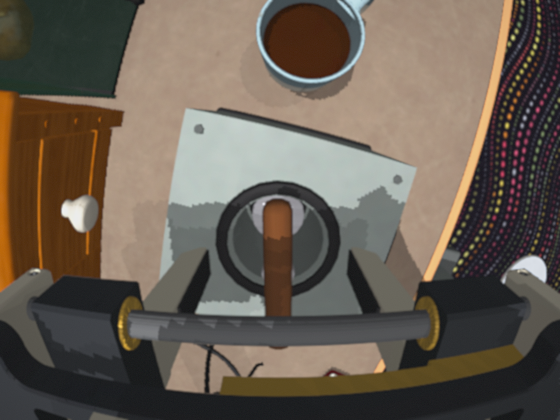

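Emit:
{"fn": "apply_moves", "kwargs": {
  "series": [
    [-0.005,0,0,0,0,0,-1],
    [-0.02,0,0,0,0,0,-1],
    [-0.05,0,0,0,0,0,-1],
    [-0.09,0,0,0,0,0,-1],
    [-0.13,0,0,0,0,0,-1],
    [-0.15,0,0,0,0,0,-1],
    [-0.15,0,0,0,0,0,-1],
    [-0.15,0,0,0,0,0,-1]
  ]
}}

```text
time_s: 20.32
eef_pos: [541.6, -347.4, 309.0]
tool_rot: [1.269, 1.568, 3.102]
wrist_force: [0.1, 0.4, -0.2]
width: 1.0
```

```bash
python3 plan.py; python3 - <<'E'
from workcell import observe,camera
from h import *
for n in('wrist','top','side'):
  c=camera(n); cv2.imwrite(f'pics/{n}11.png',c['color'][:,:,::-1]); np.savez(f'pics/{n}11.npz',mtx=c['mtx'],T=c['T'])
a=cv2.imread('pics/wrist11.png'); cv2.imwrite('pics/c14.png',cv2.resize(a[100:300,180:380],None,fx=3,fy=3,interpolation=cv2.INTER_CUBIC))
E
```

```text
t 20.32 p [ 541.6 -347.4  309. ] psi -1.3091 tilt [-0.0023  0.0001] q [ 0.21  0.44  0.41  1.71 -0.19  1.04 -2.2 ] F [ 0.1  0.4 -0.2] w 93.0
```

View pics/c14.png

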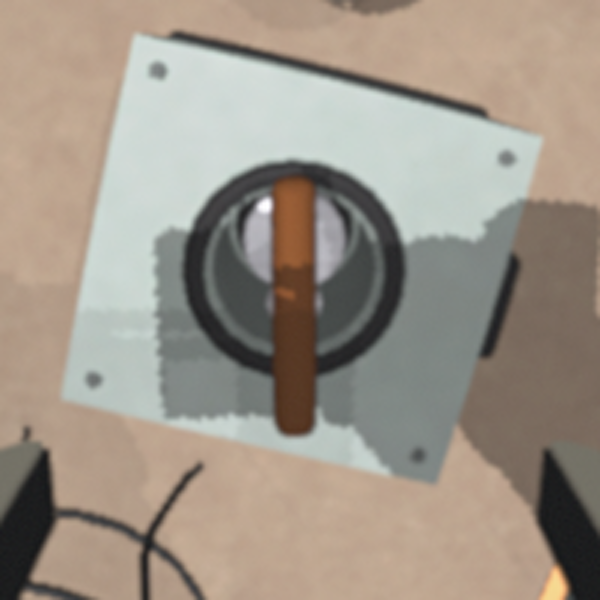

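View pics/side11.png

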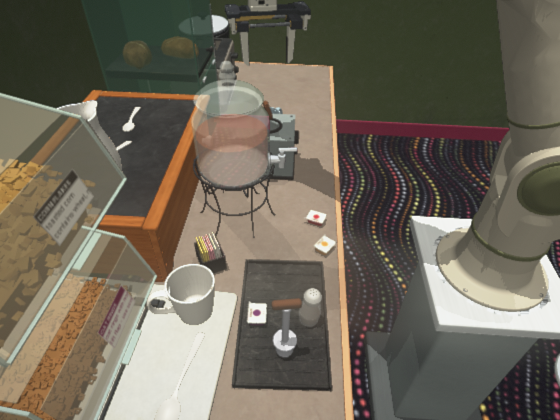

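```bash
python3 - <<'E'
from h import *
M,T=load("wrist11")
g=lambda p:(180+p[0]/3-.33,100+p[1]/3-.33)
B=lambda L,z:back([g(p) for p in L],z,M,T,True)
e=B([(293,178),(295,436)],188); d=e[0]-e[1]; print("handle",e.round(1),e.mean(0).round(1),np.hypot(*d[:2]),np.arctan2(d[1],d[0]))
c=B([(135,33),(542,136),(437,484),(62,400)],130); print(c.round(1).tolist(),c.mean(0))
for i,j in((0,3),(1,2),(0,1),(3,2)): d=c[i]-c[j]; print(np.arctan2(d[1],d[0]).round(3))
print("disc",B([(243,238),(349,238)],68).round(1))
E
```

```text
handle [[ 552.8 -387.1  188. ]
 [ 531.1 -308.4  188. ]] [ 541.9 -347.8  188. ] 81.6589418847712 -1.3015421849258098
[[617.9, -416.2, 130.0], [468.7, -419.1, 130.0], [465.6, -279.7, 130.0], [614.7, -275.9, 130.0]] [ 541.75032209 -347.74282545  130.        ]
-1.548
-1.549
0.019
0.025
disc [[ 562.7 -342.1   68. ]
 [ 519.3 -353.8   68. ]]
```

```bash
python3 -c "
from workcell import close_job
print(close_job())"
```

```text
the job is handed in; nothing more can be done
None
```

The wing nut is turned to its stop and the forked key is left standing in the throat, released. I handed the job in at about 20.5 s of the 51 s allowed.

**What I did:** I took the longer-handled forked key from the tray and carried it round the front of the tea jar. I lowered it upright over the wing until it touched the floor, then turned it clockwise. The moment about the vertical rose from about 0.1 to 0.55 N m as the handle reached about 1.39 rad clockwise of the grinder's x. I took that sharp rise as the stop. I then backed off about 3.5° to unload the key, opened the gripper and withdrew straight up.

**Last checks:**
- **Key:** it stands upright and centred, with its handle at (541.9, -347.8) mm against a throat centre of about (542, -348) mm. The handle lies about 1.32 rad clockwise of the grinder's x, close to the 1.3 rad expected. It still matched the gripper's angle after release, so it had not slipped in the grip.
- **Gripper:** it is fully open, clear above the key, and the wrist force reads about zero.
- **Other key:** it still stands where it was on the tray.
- **Not confirmed:** the wing itself could not be seen under the key's disc, so the nut being at its stop rests on the moment and the handle angle.
- **Unexplained:** the sideways moments rose to about 0.9 N m during turning, while the largest wrist force I read was about 9 N, on touching the floor. I put it down to a light side load.

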